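# Load the filter cassette and latch the extractor's tray

### The arm

A 6-joint arm with a two-finger parallel gripper is mounted at the origin on the work surface. World frame = base frame: x ahead of the robot, y to its left, z up, the work surface at z = 0. Lengths are in m, angles in rad, forces in N, time in s.
With the tool pointing down it reaches from about 0.25 to 0.775 m from the base axis. Payload 8.9 kg.
Tool frame: the origin (TCP) lies midway between the tips of the shut fingers; the grasp point (between the pads) lies 19 mm behind it; z points along the fingers, y is the line along which they close (so a half turn about z gives the same grasp; the last joint's range is limited). The gripper opens to 85 mm and grips with 20 to 120 N. Pads are 22 mm wide; open, the fingers measure 114 mm over their backs; the gripper's body (76 mm by 85 mm) begins 54 mm behind the grasp point. The pads swing forward as they close: fully open they stand 13 mm farther back than shut.
Start: joints at [1.077, 0.291, -0.153, 1.127, 0, 1.431], TCP at [0.182, 0.492, 0.194] pointing down, gripper open.
Joint ranges: [-2.52, 2.52], [-0.91, 1.74], [-1.3, 1.37], [-1.96, 2.02], [-1.52, 1.47], [-3.14, 3.14]. Speed limits (rad/s): [2.22, 2.22, 2.79, 3.14, 3.14, 3.14].

### API

Orientations are given as a unit quaternion [w, x, y, z].
In Python, from station import * gives the robot as it stands.
- The arm moves only by the shell command python3 -m inch 'ROWS'. ROWS is JSON, a list of rows, each an object of numbers: "fingers": the finger opening in mm, from 0 to 85.4; "dx", "dy", "dz": the shift along the tool's x, y, z in units of 30 mm (1.0 is 30 mm); "yaw": the turn about the tool's z in degrees. A call has exactly 10 rows; each row is the pose to reach, as a shift and turn from the pose commanded when the call began, along the tool's axes at that moment; what a row does not reach only later rows make up. A row lasts 1/8 s, in which the tool goes at most 62.5 mm and 10.7 degrees, less where a joint would pass 70% of its speed; a pose out of reach is approached as far as the arm can. A call with a gripper value outside its range is refused whole. The fingers move at their own pace and stop on an object; the grip force is fixed at half the most. Time passes only in rows, so rows that repeat a pose let the fingers close, or fill a call up. It gives the time, the measured TCP pose, the force, the opening and the grip force at its end, in the units of the state.
- state(): the state, without advancing time (a new reading comes with each control period).
- read_camera(name): name is "side" or "top"; returns the picture (420x560x3 uint8, blue, green, red); there is no depth.
- get_calibration(name): a dict with "fx", "fy", "cx", "cy" (pixels), "k1" (the pictures are not rectified: a ray, as slopes to the right and down, at radius r is drawn at 1 + k1 r^2 times it, then the intrinsics apply), "extrinsics" (4x4, takes a point from world to camera coordinates). Camera axes: x right, y down, z forward; pixel columns grow to the right and rows downward; lengths in m; the calibration is good to about 2 mm. A picture is of the moment at which its call begins. get_calibration takes no time and is no camera call.
- close_job(): hands the job in; it is judged then, once.
Trained networks look in the newest picture that a camera, given by its name, has taken for a name from the list of things; names that differ only in an ending like _2 or _b are one class to them, and where a whole thing is asked for, a point or a joint stands for the part that bears it (a point fixed in the world has none). Each returns a list of dicts, best first, with "confidence" (0 to 1); they miss things now and then, are a little off and sometimes report something else, mostly with a low value. They report only what shows in the picture. A call takes as long as a camera call. They do not tell look-alikes from the thing itself.
- spot_in(target, camera): "box" ([centre column, centre row, width, height] in pixels, round what is visible of it).
- spot_point(target, camera): "point" ([column, row] in pixels: a listed point, or the origin of a listed thing).
The state is a dict: "t": time; "joints": joint angles; "dq": joint speeds; "tau": joint torques, N m; "eef_pos": TCP position; "orientation": TCP orientation; "contact_force": force on the tool from outside, world axes, zero at the start; "ft_torque": the same for the moment, N m; "opening": opening from 0.0 (shut) to 1.0 (fully open); "finger_force": force on a finger pad.
Only numpy, scipy, OpenCV 4.12 (cv2) and the standard library are available. Lean on these libraries where they do the work, as an engineer would, in place of code of your own. Each camera call takes 0.05 s, during which the arm holds its last target. There are 200 camera calls.

### The job

Put the long filter cassette gently down, flat, in the open tray of the bench extractor and push the tray in until its push-push catch takes hold; then let go, and make sure that the tray has stayed latched and has not sprung out again. Do not force the tray or the extractor, use the long cassette and not the short one, and leave everything else on the bench where it lies.

Things in the scene. Friction and masses are not known exactly. Their poses are not given: they have to be found in the camera images.
- extractor: Fixed low grey fume extractor, 260 (x) x 300 (y) x 112 high, with a suction grille on top and a low duct spigot at the rear corner (to 135 high). Origin: centre of its underside. Its own -x is the front: front face at x = -130 mm, with a slot (172 wide, 16 to 92 mm high) for the filter tray. It and the tray stand 25 N at most, the catch (tray nearly in, below 0.036) only 12 N.
- tray (a joint): How far the filter tray stands out along the extractor's own -x (m). Starts open, 0.099 to 0.107 (end stop 0.108); slides with 1 N friction. Latched: between 0.012 and 0.033 (0.022 is flush with the front face), set differently on each machine and not visible from outside. Not latched, the ejector spring drives it out to 0.037 or more.
- extractor_face (a point): Middle of the slot's front, own x = -130, 68 mm high. Push-push catch inside: from 25 mm before the latched place the push grows from 2 to about 6 N (pressed slowly); press about 10 mm past it, up to a rubber stop (15 N per mm), then let go: the spring returns it to the catch and it stays. Let go sooner, or pressed that deep again, it springs out. Feel for the stop.
- tray_tab (a point): Middle of the end face of the tray's pull tab, the place to push: a grey block sticking out 30 mm from the tray's front plate, 44 wide, 20 high (58 to 78 mm above the table). Moves with the tray; axes as the extractor's (x into the machine).
- tray_seat (a point): Centre of the floor of the tray's well, 28 mm above the table, 67.5 mm behind the tab's end face; the cassette's underside belongs here. Well 63 (x) x 133 (y), 1.5 mm bigger than the cassette all round; side and rear walls 20 high, front plate 6 thick, 166 wide, its top 86 mm above the table. Axes as the extractor's.
- cassette: The long filter cassette: loose white block 60 (x) x 130 (y) x 28 high, foot narrower (56 x 126, 6 high), pleats on top, and in the middle of its top a grip rib 36 (x) x 14 (y) x 18 high (top 46 above the underside). About 0.18 kg. Origin: centre of the underside, z up. Fits the well either way round, its length across the tray's travel.
- prefilter: Bystander: the short cassette, same make and rib but 92 mm long (60 x 92 x 28). Not for this tray. One cassette lies left of the tray, the other right. Origin: centre of the underside.
- insole_left: Bystander: a cream foam insole shell, 250 x 88 x 25, lying along x on the right. Origin under its middle.
- insole_right: Bystander: its mirror image beside it.
- tin: Bystander: steel glue tin, 96 across, 118 high. Origin: centre of the underside.
- glue_bottle: Bystander: green cone-nosed bottle, 72 across, 165 high. Origin: centre of the underside.
- tape_roll: Bystander: roll of tape lying flat, 90 across, 24 high. Origin: centre of the underside.
- phone: Bystander: black phone lying flat, 150 x 72 x 9. Origin: centre of the underside.
- marker: Bystander: marker pen lying flat, 130 long, 14 thick. Origin under its middle.
Not all that is in view belongs to the job. What is shaped like the cassette but turquoise is not meant.

How it is judged:
On the way, in this order (a step that is already met when the one before it is completed fails the run):
1. the long cassette lies flat in the well of the open tray and has been let go (horizontal distance between cassette and tray_seat below 0.004 m and z of cassette in the frame of tray_seat between -0.003 and 0.0025 m and angle between cassette's own z axis and vertical below 0.06 rad and angle between the x axis of cassette and the x axis of tray_seat, either way round below 0.08 rad and value of joint tray above 0.06 m and contact force between the fingers and cassette below 0.1 N), for 0.2 s.
2. the tray with the cassette has been pushed in (horizontal distance between cassette and tray_seat below 0.004 m and z of cassette in the frame of tray_seat between -0.003 and 0.0025 m and angle between cassette's own z axis and vertical below 0.06 rad and angle between the x axis of cassette and the x axis of tray_seat, either way round below 0.08 rad and value of joint tray below 0.035 m), for 0.05 s.
3. let go, the tray stays latched (all of step 2 and contact force between the fingers and extractor below 0.1 N and distance between the grasp point and tray_tab above 0.04 m), for 0.5 s.
At the end, for the whole second after the job is handed in: The long cassette lies flat in the tray's well (within 4 mm of its centre, underside within 2.5 mm of the floor), and the tray, with nothing touching it, stands still latched, its joint below 0.035 (all of step 2 and velocity of joint tray below 0.005 m/s and linear speed of cassette below 0.01 m/s and contact force between the fingers and extractor below 0.1 N).
It fails at once if the tray is pressed home with more than 12 N (value of joint tray below 0.036 m and contact force between the fingers and extractor above 12 N).
It fails at once if the tray or the extractor is struck or pushed with more than 25 N (contact force between any of the fingers, the arm and extractor above 25 N).
It fails at once if the cassette is forced or dropped into the tray (more than 40 N) (contact force between cassette and extractor above 40 N).
It fails at once if a bystander is moved by more than 20 mm (distance of any of prefilter, insole_left, insole_right, tin, glue_bottle, tape_roll, phone, marker from where it was at the start of the episode above 0.02 m).
It also fails if it takes over 61 s, if anything falls off the work surface, if the arm or the gripper's body presses on something with over 40 N, if the wrist force passes 120 N, or if a joint passes its speed limit or range.

## Working session

There is one attempt and no reset: what is moved stays moved. The work goes in short steps, Python scripts to look and compute and a shell command to move; the robot and the scene stay as the last step left them, time stands still between calls to the robot, and variables do not carry over. Pictures are saved under pics/ and viewed, at most 10 in all, crops included, and the job is handed in when it is done.

```bash
mkdir -p pics
cat > h.py <<'E'
from station import *
import numpy as np, cv2
def ray(cam,px):
    c=get_calibration(cam); d=np.array([(px[0]-c["cx"])/c["fx"],(px[1]-c["cy"])/c["fy"]]); u=d.copy()
    for _ in range(30): u=d/(1+c["k1"]*(u@u))
    E=np.array(c["extrinsics"]); R=E[:3,:3]; return -R.T@E[:3,3], R.T@np.array([u[0],u[1],1])
def atz(cam,px,z):
    o,d=ray(cam,px); return o+d*(z-o[2])/d[2]
def proj(cam,P):
    c=get_calibration(cam); E=np.array(c["extrinsics"]); p=E[:3,:3]@np.array(P)+E[:3,3]; u=p[:2]/p[2]; u=u*(1+c["k1"]*(u@u))
    return np.array([u[0]*c["fx"]+c["cx"],u[1]*c["fy"]+c["cy"]])
E
python3 - <<'E'
from h import *
np.set_printoptions(precision=4,suppress=True)
for n in("top","side"):
    cv2.imwrite(f"pics/{n}0.png",read_camera(n))
    print(n,ray(n,[280,210]))
    for t,z in(("cassette",0),("prefilter",0),("tray_tab",.068),("tray_seat",.028),("extractor_face",.068),("extractor",0)):
        for r in spot_point(t,n)[:3]: print(t,np.round(r["point"],1),round(r["confidence"],2),atz(n,r["point"],z))
s=state();print(s)
E
```

```text
top (array([ 0.1644, -0.0554,  1.6357]), array([ 0.2063, -0.0174, -0.9785]))
cassette [164.8 224.1] 0.81 [0.485  0.2708 0.    ]
cassette [137.8 284.9] 0.81 [0.3037 0.3549 0.    ]
cassette [323.7 283.6] 0.68 [ 0.2776 -0.2019  0.    ]
prefilter [356.5 223.2] 0.84 [ 0.455  -0.3157  0.    ]
prefilter [225.8 257. ] 0.39 [0.3737 0.0873 0.    ]
tray_tab [260.6 208.7] 0.81 [ 0.5021 -0.0264  0.068 ]
tray_seat [259.3 190.7] 0.86 [ 0.5669 -0.0244  0.028 ]
tray_seat [255.2 173.7] 0.58 [ 0.6213 -0.0145  0.028 ]
extractor_face [253.7 175.2] 0.7 [ 0.6055 -0.0108  0.068 ]
extractor [251.  137.9] 0.94 [ 0.7477 -0.0061  0.    ]
side (array([ 0.1598, -1.0136,  1.0957]), array([ 0.2586,  0.6554, -0.7099]))
cassette [231.3 162. ] 0.93 [0.4845 0.266  0.    ]
cassette [173.4 156.3] 0.66 [0.3072 0.3613 0.    ]
cassette [288. 207.] 0.61 [0.5867 0.0018 0.    ]
prefilter [281.6 303. ] 0.82 [ 0.4443 -0.3196  0.    ]
tray_tab [267.4 206.1] 0.95 [ 0.5056 -0.0379  0.068 ]
tray_seat [285.4 209.3] 0.92 [ 0.565  -0.0306  0.028 ]
tray_seat [213.3 205.9] 0.51 [0.3668 0.0552 0.028 ]
extractor_face [300.6 194.8] 0.63 [ 0.6137 -0.0262  0.068 ]
extractor [337.5 194.7] 0.83 [0.7534 0.0007 0.    ]
{'t': 0.7, 'joints': array([ 1.0767,  0.2907, -0.1534,  1.1267,  0.    ,  1.4315]), 'dq': array([-0.0014, -0.0001,  0.0017,  0.0009, -0.0005,  0.0007]), 'tau': array([  0.0023, -53.6903,  33.1601,   0.0014,  -0.0003,   0.    ]), 'eef_pos': array([0.1824, 0.4923, 0.1941]), 'orientation': array([-0.    ,  0.1765,  0.9843, -0.    ]), 'contact_force': array([1.7244, 0.2182, 0.6289]), 'ft_torque': array([-0.0395,  0.0211, -0.0161]), 'finger_force': 0.0, 'opening': 1.001185309823807}
```

Run:
```python
import cv2
for n,(x0,x1,y0,y1) in dict(top=(100,420,90,320),side=(130,450,100,340)).items():
    im=cv2.imread(f"pics/{n}0.png")[y0:y1,x0:x1]; cv2.imwrite(f"pics/{n}0c.png",cv2.resize(im,None,fx=2.5,fy=2.5,interpolation=cv2.INTER_CUBIC))
```

```text
(no output)
```

View pics/top0c.png

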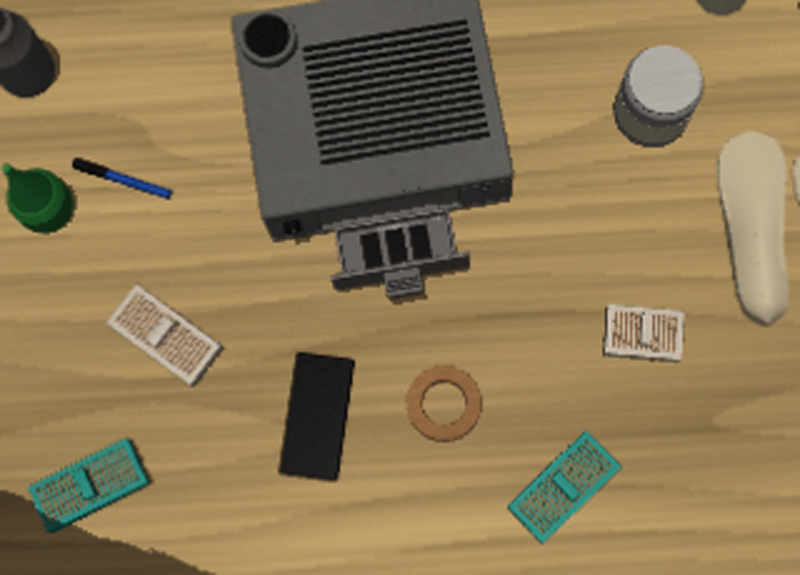

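View pics/side0c.png

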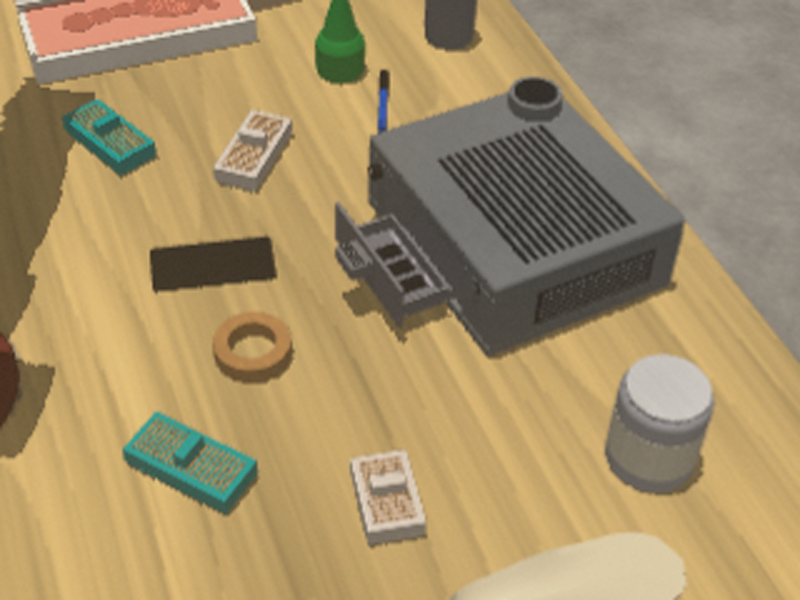

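The long cassette is the white one on the left, at about (165,224) in the top picture. The short one is at (357,223) and the tray tab at (261,208). The turquoise look-alikes are near the bottom corners. I'll refine the poses with a silhouette fit over both cameras.

```bash
cat > fit.py <<'E'
from h import *
from scipy.optimize import minimize
S=8
def box(x0,x1,y0,y1,z0,z1): return np.array([[x,y,z] for x in(x0,x1) for y in(y0,y1) for z in(z0,z1)],float)/1000
def place(B,x,y,a):
    c,s=np.cos(a),np.sin(a); return np.c_[x+c*B[:,0]-s*B[:,1],y+s*B[:,0]+c*B[:,1],B[:,2]]
def render(cam,boxes,roi):
    x0,x1,y0,y1=roi; m=np.zeros(((y1-y0)*S,(x1-x0)*S),np.uint8)
    for B in boxes:
        p=np.array([proj(cam,P) for P in B]); p=((p-[x0,y0]+.5)*S-.5)
        h=cv2.convexHull((p*16).astype(np.int32)); cv2.fillConvexPoly(m,h,255,shift=4)
    return cv2.resize(m,(x1-x0,y1-y0),interpolation=cv2.INTER_AREA)/255.
def cass(x,y,a,z=0):
    B=[box(-30,30,-65,65,6,28),box(-28,28,-63,63,0,6),box(-18,18,-7,7,28,46)]
    return [place(b,x,y,a)+[0,0,z] for b in B]
def extr(x,y,a,q):
    t=-130-(q*1000-22)-30
    B=[box(-130,130,-150,150,0,112),box(t+30,t+36,-83,83,20,86),box(t,t+30,-22,22,58,78),box(t+36,0,-69.5,69.5,24,48)]
    return [place(b,x,y,a) for b in B]
def grey(im):
    f=im.astype(float); sat=f.max(2)-f.min(2); return np.clip((40-sat)/20,0,1)
def white(im):
    f=im.astype(float); return np.clip((f[...,0]/np.maximum(f[...,2],1)-.62)/.15,0,1)*(f[...,2]>90)
def fit(model,p0,data,step):
    def cost(p): return sum((np.abs(render(c,model(*p),r)-m)*w).sum() for c,m,r,w in data)
    sim=np.vstack([p0]+[np.array(p0)+np.eye(len(p0))[i]*step[i] for i in range(len(p0))])
    r=minimize(cost,p0,method="Nelder-Mead",options=dict(initial_simplex=sim,xatol=1e-4,fatol=.05,maxiter=300)); return r.x,r.fun
E
cat > m.py <<'E'
from fit import *
np.set_printoptions(precision=4,suppress=True)
D={n:cv2.imread(f"pics/{n}0.png") for n in("top","side")}
def roi(cam,boxes,pad=6):
    p=np.array([proj(cam,P) for B in boxes for P in B]); a=np.floor(p.min(0)-pad).astype(int);b=np.ceil(p.max(0)+pad).astype(int)
    return max(a[0],0),min(b[0],560),max(a[1],0),min(b[1],420)
for name,model,p0,step,seg in(("cass",cass,[.485,.268,-.9],[.01,.01,.1],None),("ext",extr,[.748,-.003,.15],[.01,.01,.05],grey)):
    if name=="ext": p0=[.748,-.003,.15,.103]; step=[.01,.01,.05,.004]
    if name=="cass":
        pass
    def data(cams,p):
        out=[]
        for c in cams:
            r=roi(c,model(*p)); im=D[c][r[2]:r[3],r[0]:r[1]]
            if name=="cass":
                # closed white mask: fill pleats inside hull
                m=(white(im)>.5).astype(np.uint8); n,l,st,_=cv2.connectedComponentsWithStats(cv2.morphologyEx(m,cv2.MORPH_CLOSE,np.ones((3,3))))
                k=1+st[1:,4].argmax(); h=cv2.convexHull(np.argwhere(l==k)[:,::-1].astype(np.int32)); m=np.zeros(m.shape); cv2.fillConvexPoly(m,h,1.); w=np.ones(m.shape)
            else:
                m=grey(im); w=np.ones(m.shape)
                s=proj(c,atz("top",[207,105],.135)); cv2.circle(w,tuple(int(v) for v in s-[r[0],r[2]]),17 if c=="top" else 19,0.,-1)
                m=cv2.morphologyEx(m,cv2.MORPH_CLOSE,np.ones((3,3)))
            out.append((c,m,r,w))
        return out
    for cams in(["top"],["side"],["top","side"]):
        best=None
        for da in([0] if name=="ext" else [-.3,0,.3]):
            q=np.array(p0); q[2]+=da; x,f=fit(model,q,data(cams,p0),step)
            if best is None or f<best[1]: best=(x,f)
        print(name,cams,*best)
    x=best[0]
    for c in D:
        dd=data([c],p0)[0]; r=dd[2]; v=D[c][r[2]:r[3],r[0]:r[1]].copy()
        v=cv2.resize(v,None,fx=4,fy=4,interpolation=cv2.INTER_CUBIC)
        for B in model(*x):
            h=cv2.convexHull(np.array([(proj(c,P)-[r[0],r[2]]+.5)*4-.5 for P in B]).astype(np.int32)); cv2.polylines(v,[h],True,(0,0,255),1)
        cv2.imwrite(f"pics/{name}_{c}.png",v)
a=[cv2.imread(f"pics/{n}.png") for n in("ext_top","ext_side","cass_top","cass_side")]
W=max(i.shape[1] for i in a[:2])+max(i.shape[1] for i in a[2:]); cv=np.zeros((1500,2000,3),np.uint8)
y=0;o=max(i.shape[1] for i in a[:2])
for i in a[:2]: cv[y:y+i.shape[0],:i.shape[1]]=i; y+=i.shape[0]
Y=y;y=0
for i in a[2:]: cv[y:y+i.shape[0],o:o+i.shape[1]]=i; y+=i.shape[0]
cv=cv[:Y,:W]; k=min(800/W,600/Y,1); cv2.imwrite("pics/fit.png",cv2.resize(cv,None,fx=k,fy=k,interpolation=cv2.INTER_AREA))
E
time python3 m.py
```

```text
Traceback (most recent call last):
  File "m.py", line 28, in <module>
    q=np.array(p0); q[2]+=da; x,f=fit(model,q,data(cams,p0),step)
                                  ~~~^^^^^^^^^^^^^^^^^^^^^^^^^^^^
  File "fit.py", line 27, in fit
    r=minimize(cost,p0,method="Nelder-Mead",options=dict(initial_simplex=sim,xatol=1e-4,fatol=.05,maxiter=300)); return r.x,r.fun
  File "fit.py", line 25, in cost
    def cost(p): return sum((np.abs(render(c,model(*p),r)-m)*w).sum() for c,m,r,w in data)
                        ~~~^^^^^^^^^^^^^^^^^^^^^^^^^^^^^^^^^^^^^^^^^^^^^^^^^^^^^^^^^^^^^^^
  File "fit.py", line 25, in <genexpr>
    def cost(p): return sum((np.abs(render(c,model(*p),r)-m)*w).sum() for c,m,r,w in data)
                                    ~~~~~~^^^^^^^^^^^^^^^
  File "fit.py", line 10, in render
    p=np.array([proj(cam,P) for P in B]); p=((p-[x0,y0]+.5)*S-.5)
                ~~~~^^^^^^^
  File "h.py", line 10, in proj
    c=get_calibration(cam); E=np.array(c["extrinsics"]); p=E[:3,:3]@np.array(P)+E[:3,3]; u=p[:2]/p[2]; u=u*(1+c["k1"]*(u@u))
ValueError: time passes only in moves, steps and waits

real	0m5.138s
user	0m3.797s
sys	0m0.381s
```

```bash
python3 - <<'E'
s=open("h.py").read()
s=s.replace("import numpy as np, cv2","import numpy as np, cv2\n_C={n:get_calibration(n) for n in('top','side')}").replace('c=get_calibration(cam);','c=_C[cam];')
open("h.py","w").write(s)
E
time python3 m.py
```

```text
cass ['top'] [ 0.4839  0.2665 -0.6793] 49.141176470588235
cass ['side'] [ 0.4832  0.2623 -0.6848] 29.043137254901964
cass ['top', 'side'] [ 0.4839  0.2653 -0.6783] 98.7921568627451
ext ['top'] [ 0.7407 -0.0004  0.1256  0.0994] 704.3009803921568
ext ['side'] [ 0.7442 -0.0032  0.1292  0.1006] 2670.58137254902
ext ['top', 'side'] [ 0.7431 -0.0017  0.1233  0.1007] 3470.5098039215686
real	0m4.333s
user	0m4.672s
sys	0m0.305s
```

View pics/fit.png

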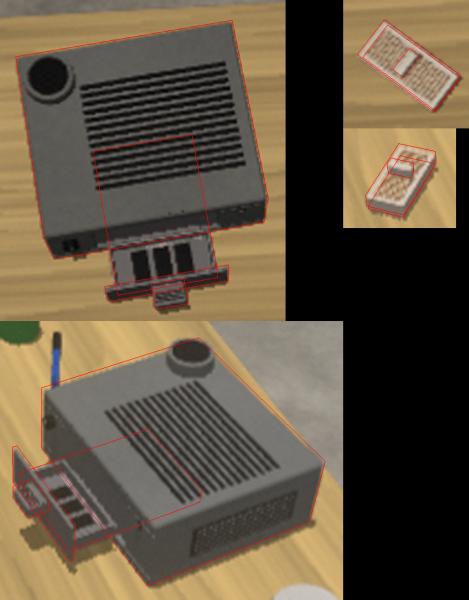

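The fits match the outlines in both cameras: cassette at (0.484, 0.265) with yaw -0.68, extractor yaw 0.125, tray at 0.1. Next I move over the cassette.

```bash
cat > go.py <<'E'
import sys
from h import *
def go(x,y,z,ydeg=None):
    s=state(); w,a,b,c=s["orientation"]
    R=np.array([[1-2*(b*b+c*c),2*(a*b-c*w),2*(a*c+b*w)],[2*(a*b+c*w),1-2*(a*a+c*c),2*(b*c-a*w)],[2*(a*c-b*w),2*(b*c+a*w),1-2*(a*a+b*b)]])
    d=R.T@(np.array([x,y,z])-s["eef_pos"])/.03
    yd=np.degrees(np.arctan2(R[1,1],R[0,1])); 
    print("dx dy dz",np.round(d,3),"yaw",None if ydeg is None else round(-(((ydeg-yd)+90)%180-90),2),"now",s["eef_pos"].round(4),"yang",yd.round(2),"tilt",R[:,2].round(3),"F",s["contact_force"].round(2),"op",round(s["opening"],3),"ff",round(s["finger_force"],1),"t",s["t"])
if __name__=="__main__": go(*map(float,sys.argv[1:]))
E
python3 go.py 0.484 0.265 0.12 51.1
```

```text
dx dy dz [-12.06   -3.611   2.47 ] yaw 18.57 now [0.1824 0.4923 0.1941] yang 69.67 tilt [-0. -0. -1.] F [1.72 0.22 0.63] op 1.001 ff 0.0 t 0.7
```

```bash
python3 -m inch '[{"fingers":50,"dx":-1.5,"dy":-0.45,"dz":0,"yaw":4},{"fingers":50,"dx":-3,"dy":-0.9,"dz":0.3,"yaw":8},{"fingers":50,"dx":-4.7,"dy":-1.4,"dz":0.6,"yaw":12},{"fingers":50,"dx":-6.5,"dy":-1.9,"dz":1,"yaw":16},{"fingers":50,"dx":-8.2,"dy":-2.5,"dz":1.4,"yaw":18.57},{"fingers":50,"dx":-9.8,"dy":-3,"dz":1.8,"yaw":18.57},{"fingers":50,"dx":-11,"dy":-3.3,"dz":2.1,"yaw":18.57},{"fingers":50,"dx":-12.06,"dy":-3.61,"dz":2.47,"yaw":18.57},{"fingers":50,"dx":-12.06,"dy":-3.61,"dz":2.47,"yaw":18.57},{"fingers":50,"dx":-12.06,"dy":-3.61,"dz":2.47,"yaw":18.57}]'; python3 go.py 0.484 0.265 0.030 51.1
python3 - <<'E'
from h import *
for n in("top","side"): cv2.imwrite(f"pics/{n}1.png",read_camera(n))
im=cv2.imread("pics/side1.png")[110:240,150:310]; cv2.imwrite("pics/s1c.png",cv2.resize(im,None,fx=4,fy=4,interpolation=cv2.INTER_CUBIC))
E
```

```text
t: 1.95
eef_pos: [0.4836, 0.2653, 0.1201]
orientation: [-0.0, 0.333, 0.943, -0.0]
contact_force: [0.2, 0.9, 0.0]
opening: 0.584
finger_force: 0.0
dx dy dz [-1.800e-02  3.000e-03  3.002e+00] yaw -0.01 now [0.4836 0.2653 0.1201] yang 51.09 tilt [-0.001  0.    -1.   ] F [0.25 0.9  0.  ] op 0.584 ff 0.0 t 1.95
```

View pics/s1c.png

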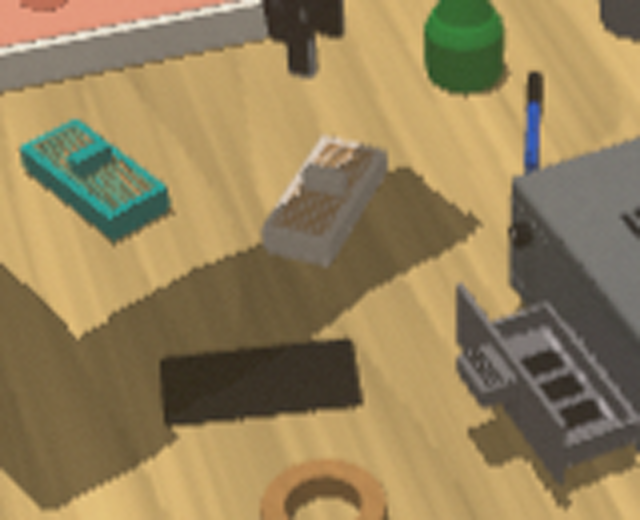

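The gripper hangs above the cassette, with its finger at crop (300,60) and the rib at crop (325,170). The cassette hasn't moved, so I descend and close.

```bash
python3 -m inch '[{"fingers":50,"dz":0.7},{"fingers":50,"dz":1.5},{"fingers":50,"dz":2.2},{"fingers":50,"dz":2.7},{"fingers":50,"dz":3},{"fingers":50,"dz":3},{"fingers":2,"dz":3},{"fingers":2,"dz":3},{"fingers":2,"dz":3},{"fingers":2,"dz":3}]'; python3 go.py 0.484 0.265 0.15 51.1
```

```text
dx dy dz [-0.03  -0.006 -0.988] yaw 0.06 now [0.4834 0.2657 0.1204] yang 51.16 tilt [ 0.  0. -1.] F [-0.44 -0.28 -0.2 ] op 0.58 ff 0.0 t 2.05invalid input at $[0]: expected keys fingers, dx, dy, dz, yaw
```

```bash
python3 -m inch '[{"fingers":50,"dx":0,"dy":0,"dz":0.7,"yaw":0},{"fingers":50,"dx":0,"dy":0,"dz":1.5,"yaw":0},{"fingers":50,"dx":0,"dy":0,"dz":2.2,"yaw":0},{"fingers":50,"dx":0,"dy":0,"dz":2.7,"yaw":0},{"fingers":50,"dx":0,"dy":0,"dz":3,"yaw":0},{"fingers":50,"dx":0,"dy":0,"dz":3,"yaw":0},{"fingers":2,"dx":0,"dy":0,"dz":3,"yaw":0},{"fingers":2,"dx":0,"dy":0,"dz":3,"yaw":0},{"fingers":2,"dx":0,"dy":0,"dz":3,"yaw":0},{"fingers":2,"dx":0,"dy":0,"dz":3,"yaw":0}]'; python3 go.py 0.484 0.265 0.15 51.1
```

```text
t: 3.3
eef_pos: [0.4841, 0.2651, 0.0302]
orientation: [0.0, 0.333, 0.943, 0.0]
contact_force: [0.8, 0.8, -0.3]
opening: 0.025
finger_force: 0.0
dx dy dz [ 2.000e-03 -3.000e-03 -3.995e+00] yaw -0.0 now [0.4841 0.2651 0.0302] yang 51.1 tilt [ 0.  0. -1.] F [ 0.76  0.76 -0.28] op 0.025 ff 0.0 t 3.3
```

The fingers shut on nothing. I need to look before doing more.

Run:
```python
from h import *
o=[]
for n in("top","side"):
    im=read_camera(n); cv2.imwrite(f"pics/{n}2.png",im)
    p=proj(n,state()["eef_pos"]); print(n,p); x,y=p.astype(int); o.append(cv2.resize(im[y-45:y+45,x-45:x+45],None,fx=4.4,fy=4.4,interpolation=cv2.INTER_CUBIC))
cv2.imwrite("pics/g2.png",np.hstack(o)); print(state()["opening"])
```

```text
top [164.69505468 222.47259251]
side [230.7945088  155.22815846]
0.02275525518723597
```

View pics/g2.png

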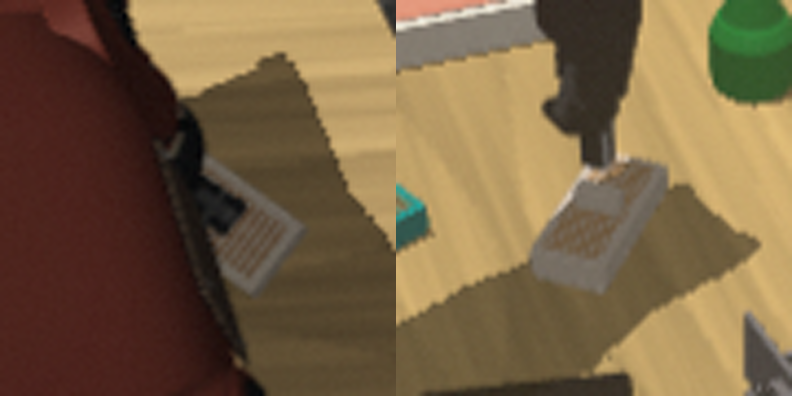

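Run:
```python
from h import *
def tri(a,b):
    (o1,d1),(o2,d2)=ray("top",a),ray("side",b)
    s=np.linalg.lstsq(np.c_[d1,-d2],o2-o1,rcond=None)[0]; p,q=o1+d1*s[0],o2+d2*s[1]; return ((p+q)/2).round(4),np.linalg.norm(p-q).round(4)
for a in([173.5,226],[171,224],[169,222.5]): print(tri(a,[232,149]))
for z in(.03,.043,.055,.07): print(z,proj("top",[.4841,.2651,z]),proj("side",[.4841,.2651,z]))
o=[]
for n,(x,y) in dict(top=(168,222),side=(231,150)).items():
    im=cv2.imread(f"pics/{n}2.png").astype(float); im=np.clip(im*1.8,0,255).astype(np.uint8); o.append(cv2.resize(im[y-22:y+22,x-22:x+22],None,fx=9,fy=9,interpolation=cv2.INTER_NEAREST))
cv2.imwrite("pics/g2b.png",np.hstack(o))
```

```text
(array([0.4707, 0.2278, 0.0846]), np.float64(0.0184))
(array([0.4756, 0.2366, 0.0776]), np.float64(0.013))
(array([0.4795, 0.2437, 0.0719]), np.float64(0.009))
0.03 [164.6884883  222.46860906] [230.80191244 155.2398064 ]
0.043 [163.81484805 221.66574272] [230.60074755 152.17336005]
0.055 [162.99630906 220.91344751] [230.41319372 149.313238  ]
0.07 [161.95640419 219.95760876] [230.17619741 145.6975406 ]
```

View pics/g2b.png

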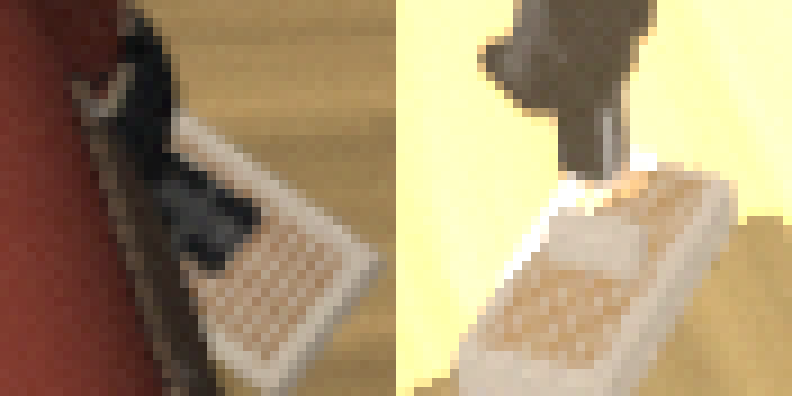

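The side picture shows the tips at crop (590,175), about 13 mm above the rib top at (590,210). They seem to sit higher than reported. I'll reopen, lower by 6 mm, which is safe under either reading, and look.

```bash
python3 -m inch '[{"fingers":60,"dx":0,"dy":0,"dz":0,"yaw":0},{"fingers":60,"dx":0,"dy":0,"dz":0,"yaw":0},{"fingers":60,"dx":0,"dy":0,"dz":0,"yaw":0},{"fingers":60,"dx":0,"dy":0,"dz":0,"yaw":0},{"fingers":60,"dx":0,"dy":0,"dz":0,"yaw":0},{"fingers":60,"dx":0,"dy":0,"dz":0.1,"yaw":0},{"fingers":60,"dx":0,"dy":0,"dz":0.2,"yaw":0},{"fingers":60,"dx":0,"dy":0,"dz":0.2,"yaw":0},{"fingers":60,"dx":0,"dy":0,"dz":0.2,"yaw":0},{"fingers":60,"dx":0,"dy":0,"dz":0.2,"yaw":0}]'; python3 go.py 0.484 0.265 0.15 51.1
python3 - <<'E'
from h import *
o=[]
for n,(x,y) in dict(top=(168,218),side=(231,145)).items():
    im=read_camera(n); cv2.imwrite(f"pics/{n}3.png",im)
    im=np.clip(im*1.6,0,255).astype(np.uint8); o.append(cv2.resize(im[y-28:y+28,x-28:x+28],None,fx=7,fy=7,interpolation=cv2.INTER_NEAREST))
cv2.imwrite("pics/g3.png",np.hstack(o))
E
```

```text
t: 4.65
eef_pos: [0.4841, 0.2651, 0.0241]
orientation: [0.0, 0.333, 0.943, 0.0]
contact_force: [0.4, -0.1, -0.4]
opening: 0.707
finger_force: 0.0
dx dy dz [-0.000e+00 -4.000e-03 -4.198e+00] yaw 0.0 now [0.4841 0.2651 0.0241] yang 51.1 tilt [ 0.  0. -1.] F [ 0.44 -0.14 -0.42] op 0.707 ff 0.0 t 4.65
```

View pics/g3.png

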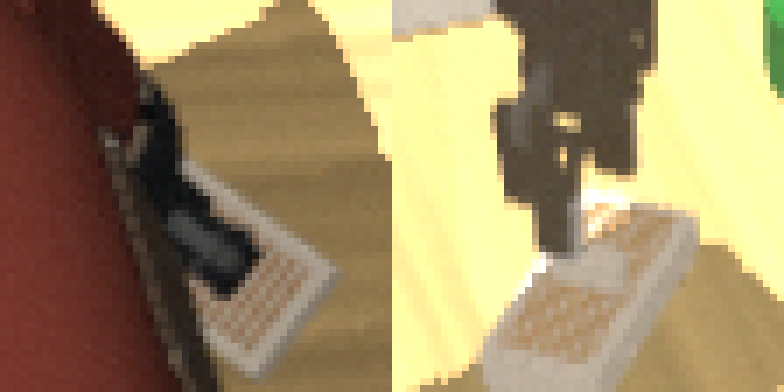

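The open fingers straddle the rib, with bottoms at crop (558,250) and (610,170). That puts the tips at a height of about 0.06, so true height is about 28 mm above the reported TCP, while x and y agree. I'll lower 20 mm more and close.

```bash
python3 -m inch '[{"fingers":60,"dx":0,"dy":0,"dz":0.15,"yaw":0},{"fingers":60,"dx":0,"dy":0,"dz":0.3,"yaw":0},{"fingers":60,"dx":0,"dy":0,"dz":0.45,"yaw":0},{"fingers":60,"dx":0,"dy":0,"dz":0.58,"yaw":0},{"fingers":60,"dx":0,"dy":0,"dz":0.67,"yaw":0},{"fingers":60,"dx":0,"dy":0,"dz":0.67,"yaw":0},{"fingers":2,"dx":0,"dy":0,"dz":0.67,"yaw":0},{"fingers":2,"dx":0,"dy":0,"dz":0.67,"yaw":0},{"fingers":2,"dx":0,"dy":0,"dz":0.67,"yaw":0},{"fingers":2,"dx":0,"dy":0,"dz":0.67,"yaw":0}]'; python3 go.py 0.484 0.265 0.15 51.1
```

```text
t: 6.0
eef_pos: [0.4841, 0.2651, 0.0043]
orientation: [0.0, 0.333, 0.943, 0.0]
contact_force: [-0.8, -0.5, 5.5]
opening: 0.135
finger_force: 58.9
dx dy dz [-0.000e+00 -3.000e-03 -4.858e+00] yaw 0.0 now [0.4841 0.2651 0.0043] yang 51.1 tilt [ 0.  0. -1.] F [-0.85 -0.54  5.48] op 0.135 ff 58.9 t 6.0
```

Gripped on the rib at about 14 mm. Now I lift and refine the tray pose locally.

```bash
python3 -m inch '[{"fingers":2,"dx":0,"dy":0,"dz":-0.2,"yaw":0},{"fingers":2,"dx":0,"dy":0,"dz":-0.6,"yaw":0},{"fingers":2,"dx":0,"dy":0,"dz":-1.2,"yaw":0},{"fingers":2,"dx":0,"dy":0,"dz":-1.9,"yaw":0},{"fingers":2,"dx":0,"dy":0,"dz":-2.6,"yaw":0},{"fingers":2,"dx":0,"dy":0,"dz":-3.3,"yaw":0},{"fingers":2,"dx":0,"dy":0,"dz":-3.8,"yaw":0},{"fingers":2,"dx":0,"dy":0,"dz":-4,"yaw":0},{"fingers":2,"dx":0,"dy":0,"dz":-4,"yaw":0},{"fingers":2,"dx":0,"dy":0,"dz":-4,"yaw":0}]'
cat > tray.py <<'E'
from fit import *
np.set_printoptions(precision=4,suppress=True)
def tray(x,y,a,zb=.02):  # x,y of seat
    t=-67.5
    B=[box(t+30,t+36,-83,83,zb*1000,86),box(t,t+30,-22,22,58,78),box(t+36,60,-69.5,69.5,24,48)]
    return [place(b,x,y,a) for b in B]
def ext0(a,x,y,q=.1007): # extractor body behind a seat
    return [place(box(-130,130,-150,150,0,112)+[.130+(q-.022)+.03-.0675,0,0],x,y,a)]
def greys(im):
    f=im.astype(float)+1; s=(f.max(2)-f.min(2))/f.max(2); return np.clip((.36-s)/.16,0,1)
if __name__=="__main__":
    for cams in(["top"],["side"],["top","side"]):
        data=[]
        for c in cams:
            im=cv2.imread(f"pics/{c}0.png"); p=np.array([proj(c,P) for B in tray(.572,-.023,.125) for P in B]); a=np.floor(p.min(0)-6).astype(int); b=np.ceil(p.max(0)+6).astype(int); r=(a[0],b[0],a[1],b[1])
            m=cv2.morphologyEx(greys(im[r[2]:r[3],r[0]:r[1]]),cv2.MORPH_CLOSE,np.ones((3,3)))
            e=render(c,ext0(.125,.572,-.023),r); w=(cv2.dilate(e,np.ones((3,3)))<.05).astype(float)
            data.append((c,m,r,w))
        for lock in(True,False):
            f=(lambda x,y,zb:tray(x,y,.125,zb)) if lock else tray
            p0=[.572,-.023,.02] if lock else [.572,-.023,.125,.02]; st=[.006,.006,.006] if lock else [.006,.006,.04,.006]
            print(cams,*fit(f,p0,data,st))
    for c,m,r,w in data:
        v=np.hstack([cv2.imread(f"pics/{c}0.png")[r[2]:r[3],r[0]:r[1]],cv2.cvtColor((m*w*255).astype(np.uint8),cv2.COLOR_GRAY2BGR)]); cv2.imwrite(f"pics/tr_{c}.png",v)
E
python3 tray.py; python3 go.py .5725 -.0228 .124 97.1
```

```text
t: 7.25
eef_pos: [0.4835, 0.2649, 0.1232]
orientation: [-0.0, 0.333, 0.943, -0.0]
contact_force: [0.2, -0.3, -2.6]
opening: 0.132
finger_force: 58.8
['top'] [ 0.5731 -0.0213  0.0239] 33.39612732980061
['top'] [ 0.5732 -0.0214  0.1235  0.0228] 33.23269751342962
['side'] [ 0.5742 -0.0249  0.0226] 58.380649830245055
['side'] [ 0.5738 -0.0252  0.1175  0.0246] 57.28997709502308
['top', 'side'] [ 0.5735 -0.0223  0.0235] 117.05562388964006
['top', 'side'] [ 0.5738 -0.0222  0.1191  0.0232] 115.43308799910005
dx dy dz [-8.33  -5.601 -0.027] yaw -46.0 now [0.4835 0.2649 0.1232] yang 51.1 tilt [-0.001 -0.    -1.   ] F [ 0.2  -0.26 -2.6 ] op 0.132 ff 58.8 t 7.25
```

```bash
python3 -m inch '[{"fingers":2,"dx":-0.6,"dy":-0.4,"dz":-0.3,"yaw":-4},{"fingers":2,"dx":-1.7,"dy":-1.1,"dz":-0.7,"yaw":-11},{"fingers":2,"dx":-3.1,"dy":-2.1,"dz":-1,"yaw":-19},{"fingers":2,"dx":-4.5,"dy":-3.1,"dz":-1,"yaw":-27},{"fingers":2,"dx":-5.9,"dy":-4,"dz":-1,"yaw":-35},{"fingers":2,"dx":-7.2,"dy":-4.8,"dz":-1,"yaw":-42},{"fingers":2,"dx":-8,"dy":-5.3,"dz":-1,"yaw":-46},{"fingers":2,"dx":-8.35,"dy":-5.57,"dz":-0.8,"yaw":-46},{"fingers":2,"dx":-8.35,"dy":-5.57,"dz":-0.5,"yaw":-46},{"fingers":2,"dx":-8.35,"dy":-5.57,"dz":-0.5,"yaw":-46}]'
cat > hand.py <<'E'
import sys
from tray import *
tag=sys.argv[1]; z=state()["eef_pos"][2]-.0043; e=state()["eef_pos"]; o=[]
a=.124; D=[]
for c in("top","side"):
    im=read_camera(c); cv2.imwrite(f"pics/{c}{tag}.png",im)
    x,y=proj(c,[e[0],e[1],z+.02]).astype(int); cr=im[y-45:y+45,x-45:x+45]
    v=cv2.resize(cr,None,fx=4.4,fy=4.4,interpolation=cv2.INTER_CUBIC)
    for boxes,col in((tray(.5735,-.0223,.124),(255,0,0)),(cass(e[0],e[1],a,z)[:1],(0,0,255))):
        for B in boxes:
            h=cv2.convexHull(np.array([(proj(c,P)-[x-45,y-45]+.5)*4.4 for P in B]).astype(np.int32)); cv2.polylines(v,[h],True,col,1)
    o.append(v)
cv2.imwrite(f"pics/hand{tag}.png",np.hstack(o)); print(z)
E
python3 hand.py 5; python3 go.py .5739 -.0225 .0523 97.1
```

```text
t: 8.5
eef_pos: [0.5727, -0.021, 0.1376]
orientation: [-0.001, -0.062, 0.998, 0.0]
contact_force: [-0.3, 0.7, -0.8]
opening: 0.133
finger_force: 58.8
0.1333071413508659
dx dy dz [-0.008 -0.048  2.88 ] yaw 0.05 now [ 0.5736 -0.0211  0.1387] yang 97.15 tilt [-0.001  0.    -1.   ] F [ 0.45  0.26 -1.94] op 0.134 ff 58.8 t 8.6
```

View pics/hand5.png

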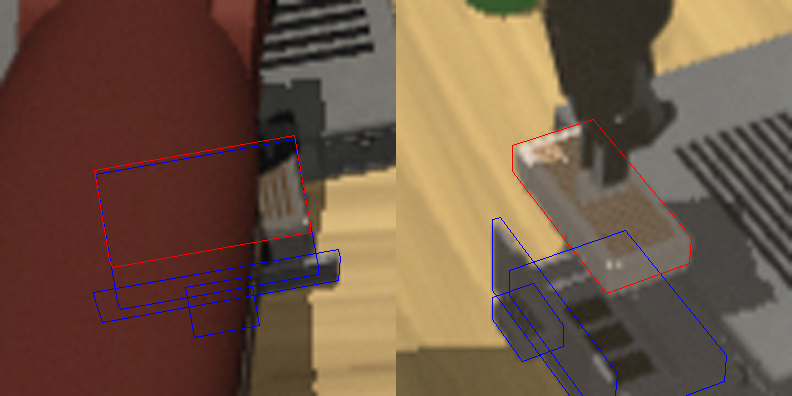

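The predicted outlines for the cassette (side crop, about (600,205)) and tray match the picture to about 1 px. I'll descend to the wall tops, then check the force.

```bash
python3 -m inch '[{"fingers":2,"dx":0,"dy":-0.04,"dz":0.3,"yaw":0},{"fingers":2,"dx":0,"dy":-0.04,"dz":0.8,"yaw":0},{"fingers":2,"dx":0,"dy":-0.04,"dz":1.3,"yaw":0},{"fingers":2,"dx":0,"dy":-0.04,"dz":1.8,"yaw":0},{"fingers":2,"dx":0,"dy":-0.04,"dz":2.2,"yaw":0},{"fingers":2,"dx":0,"dy":-0.04,"dz":2.5,"yaw":0},{"fingers":2,"dx":0,"dy":-0.04,"dz":2.7,"yaw":0},{"fingers":2,"dx":0,"dy":-0.04,"dz":2.85,"yaw":0},{"fingers":2,"dx":0,"dy":-0.04,"dz":2.85,"yaw":0},{"fingers":2,"dx":0,"dy":-0.04,"dz":2.85,"yaw":0}]'
python3 hand.py 6; python3 go.py .5739 -.0225 .0323 97.1
```

```text
t: 9.85
eef_pos: [0.5745, -0.0235, 0.0538]
orientation: [0.0, -0.062, 0.998, -0.0]
contact_force: [0.7, 0.8, -2.3]
opening: 0.136
finger_force: 58.8
0.049451786371911576
dx dy dz [0.015 0.037 0.715] yaw 0.0 now [ 0.5745 -0.0235  0.0537] yang 97.1 tilt [ 0.001 -0.    -1.   ] F [-0.36 -0.16 -1.8 ] op 0.133 ff 58.8 t 9.95
```

```bash
python3 -m inch '[{"fingers":2,"dx":0.01,"dy":0.03,"dz":0.05,"yaw":0},{"fingers":2,"dx":0.01,"dy":0.03,"dz":0.12,"yaw":0},{"fingers":2,"dx":0.01,"dy":0.03,"dz":0.2,"yaw":0},{"fingers":2,"dx":0.01,"dy":0.03,"dz":0.28,"yaw":0},{"fingers":2,"dx":0.01,"dy":0.03,"dz":0.36,"yaw":0},{"fingers":2,"dx":0.01,"dy":0.03,"dz":0.44,"yaw":0},{"fingers":2,"dx":0.01,"dy":0.03,"dz":0.51,"yaw":0},{"fingers":2,"dx":0.01,"dy":0.03,"dz":0.56,"yaw":0},{"fingers":2,"dx":0.01,"dy":0.03,"dz":0.58,"yaw":0},{"fingers":2,"dx":0.01,"dy":0.03,"dz":0.58,"yaw":0}]'; python3 go.py .5739 -.0225 .0323 97.1
```

```text
t: 11.2
eef_pos: [0.5736, -0.0226, 0.0357]
orientation: [-0.0, -0.062, 0.998, 0.0]
contact_force: [0.9, 0.8, -3.3]
opening: 0.134
finger_force: 59.3
dx dy dz [-0.012  0.004  0.114] yaw -0.0 now [ 0.5736 -0.0226  0.0357] yang 97.1 tilt [-0.001  0.    -1.   ] F [ 0.92  0.79 -3.27] op 0.134 ff 59.3 t 11.2
```

```bash
python3 -m inch '[{"fingers":2,"dx":0,"dy":0,"dz":0.02,"yaw":0},{"fingers":2,"dx":0,"dy":0,"dz":0.03,"yaw":0},{"fingers":2,"dx":0,"dy":0,"dz":0.04,"yaw":0},{"fingers":2,"dx":0,"dy":0,"dz":0.05,"yaw":0},{"fingers":2,"dx":0,"dy":0,"dz":0.06,"yaw":0},{"fingers":2,"dx":0,"dy":0,"dz":0.07,"yaw":0},{"fingers":2,"dx":0,"dy":0,"dz":0.08,"yaw":0},{"fingers":2,"dx":0,"dy":0,"dz":0.09,"yaw":0},{"fingers":2,"dx":0,"dy":0,"dz":0.1,"yaw":0},{"fingers":2,"dx":0,"dy":0,"dz":0.1,"yaw":0}]'; python3 go.py .5739 -.0225 .0323 97.1
```

```text
t: 12.45
eef_pos: [0.5745, -0.0226, 0.0337]
orientation: [0.001, -0.062, 0.998, -0.0]
contact_force: [-0.7, 1.0, 7.4]
opening: 0.133
finger_force: 60.4
dx dy dz [0.018 0.006 0.047] yaw 0.01 now [ 0.5745 -0.0226  0.0337] yang 97.11 tilt [ 0.001 -0.    -1.   ] F [-0.67  1.01  7.44] op 0.133 ff 60.4 t 12.45
```

It's resting on the floor with about 10 N of reaction. Release and back off upward.

```bash
python3 -m inch '[{"fingers":40,"dx":0,"dy":0,"dz":0,"yaw":0},{"fingers":40,"dx":0,"dy":0,"dz":0,"yaw":0},{"fingers":40,"dx":0,"dy":0,"dz":0,"yaw":0},{"fingers":40,"dx":0,"dy":0,"dz":0,"yaw":0},{"fingers":40,"dx":0,"dy":0,"dz":-0.2,"yaw":0},{"fingers":40,"dx":0,"dy":0,"dz":-0.8,"yaw":0},{"fingers":40,"dx":0,"dy":0,"dz":-1.8,"yaw":0},{"fingers":40,"dx":0,"dy":0,"dz":-2.8,"yaw":0},{"fingers":40,"dx":0,"dy":0,"dz":-3.8,"yaw":0},{"fingers":40,"dx":0,"dy":0,"dz":-4,"yaw":0}]'; python3 go.py .45 -.038 .15 97.1
```

```text
t: 13.7
eef_pos: [0.5751, -0.0229, 0.1553]
orientation: [0.002, -0.062, 0.998, -0.0]
contact_force: [0.1, 0.1, -0.4]
opening: 0.468
finger_force: 0.0
dx dy dz [4.202 0.015 0.163] yaw 0.0 now [ 0.5751 -0.0229  0.1553] yang 97.1 tilt [ 0.004 -0.001 -1.   ] F [ 0.14  0.08 -0.38] op 0.468 ff 0.0 t 13.7
```

```bash
python3 -m inch '[{"fingers":0,"dx":0.6,"dy":0,"dz":0,"yaw":0},{"fingers":0,"dx":1.8,"dy":0,"dz":0,"yaw":0},{"fingers":0,"dx":3.2,"dy":0,"dz":0,"yaw":0},{"fingers":0,"dx":4.6,"dy":0,"dz":0,"yaw":0},{"fingers":0,"dx":5.8,"dy":0,"dz":0,"yaw":0},{"fingers":0,"dx":6.6,"dy":0,"dz":0,"yaw":0},{"fingers":0,"dx":7,"dy":0,"dz":0,"yaw":0},{"fingers":0,"dx":7,"dy":0,"dz":0,"yaw":0},{"fingers":0,"dx":7,"dy":0,"dz":0,"yaw":0},{"fingers":0,"dx":7,"dy":0,"dz":0,"yaw":0}]'
cat > look.py <<'E'
import sys
from tray import *
o=[]
for c in("top","side"):
    im=read_camera(c); cv2.imwrite(f"pics/{c}{sys.argv[1]}.png",im)
    x,y=proj(c,[.56,-.023,.05]).astype(int); o.append(cv2.resize(im[y-40:y+40,x-40:x+40],None,fx=5,fy=5,interpolation=cv2.INTER_CUBIC))
cv2.imwrite(f"pics/look{sys.argv[1]}.png",np.hstack(o))
E
python3 look.py 7; python3 go.py .45 -.038 .030 97.1
```

```text
t: 14.95
eef_pos: [0.3661, -0.0486, 0.1529]
orientation: [0.0, -0.062, 0.998, 0.0]
contact_force: [-0.7, 0.8, -0.8]
opening: 0.002
finger_force: 0.0
dx dy dz [-2.830e+00 -1.000e-03  4.096e+00] yaw 0.02 now [ 0.3658 -0.0485  0.1529] yang 97.12 tilt [-0.  0. -1.] F [ 0.06 -0.26 -0.63] op 0.0 ff 0.0 t 15.05
```

View pics/look7.png

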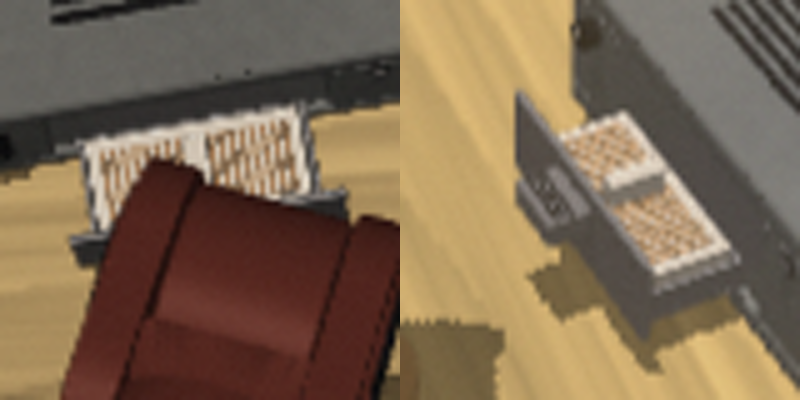

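The cassette sits flat in the well: in the side crop its rib is at (635,183) and its rim is even inside the walls. Shut fingers now come down in front of the tab.

```bash
python3 -m inch '[{"fingers":0,"dx":-0.4,"dy":0,"dz":0.3,"yaw":0},{"fingers":0,"dx":-1,"dy":0,"dz":1,"yaw":0},{"fingers":0,"dx":-1.8,"dy":0,"dz":1.8,"yaw":0},{"fingers":0,"dx":-2.4,"dy":0,"dz":2.6,"yaw":0},{"fingers":0,"dx":-2.8,"dy":0,"dz":3.3,"yaw":0},{"fingers":0,"dx":-2.8,"dy":0,"dz":3.8,"yaw":0},{"fingers":0,"dx":-2.8,"dy":0,"dz":4.1,"yaw":0},{"fingers":0,"dx":-2.8,"dy":0,"dz":4.1,"yaw":0},{"fingers":0,"dx":-2.8,"dy":0,"dz":4.1,"yaw":0},{"fingers":0,"dx":-2.8,"dy":0,"dz":4.1,"yaw":0}]'
python3 look.py 8; python3 go.py .4959 -.0321 .030 97.1
python3 - <<'E'
from h import *
e=state()["eef_pos"]; 
for c in("top","side"): print(c,[proj(c,[e[0],e[1],e[2]+k]).round(1) for k in(0,.025)], "tab",proj(c,[.5067,-.0307,.068]).round(1))
E
```

```text
t: 16.3
eef_pos: [0.4492, -0.0384, 0.0305]
orientation: [0.001, -0.062, 0.998, -0.0]
contact_force: [0.4, 1.1, -0.5]
opening: 0.002
finger_force: 0.0
dx dy dz [-1.574  0.013  0.016] yaw -0.01 now [ 0.4491 -0.0383  0.0304] yang 97.09 tilt [ 0.001 -0.    -1.   ] F [0.1  0.33 0.23] op 0.003 ff 0.0 t 16.4
top [array([265.8, 228.4]), array([265.7, 226.9])] tab [262.  207.1]
side [array([249.1, 220. ]), array([248.9, 214. ])] tab [266.9 204.4]
```

View pics/look8.png

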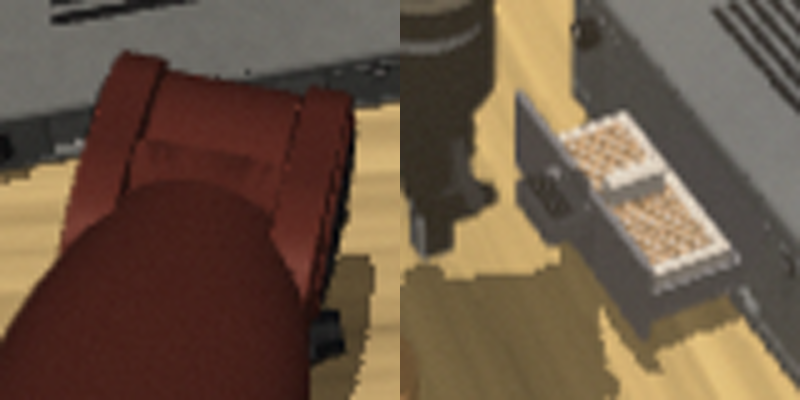

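The finger tip is at side crop (432,250), just in front of the tab and at its height. I'll advance slowly along the tab axis.

```bash
python3 -m inch '[{"fingers":0,"dx":-0.2,"dy":0.01,"dz":0,"yaw":0},{"fingers":0,"dx":-0.45,"dy":0.01,"dz":0,"yaw":0},{"fingers":0,"dx":-0.7,"dy":0.01,"dz":0,"yaw":0},{"fingers":0,"dx":-0.95,"dy":0.01,"dz":0,"yaw":0},{"fingers":0,"dx":-1.1,"dy":0.01,"dz":0,"yaw":0},{"fingers":0,"dx":-1.2,"dy":0.01,"dz":0,"yaw":0},{"fingers":0,"dx":-1.3,"dy":0.01,"dz":0,"yaw":0},{"fingers":0,"dx":-1.4,"dy":0.01,"dz":0,"yaw":0},{"fingers":0,"dx":-1.5,"dy":0.01,"dz":0,"yaw":0},{"fingers":0,"dx":-1.6,"dy":0.01,"dz":0,"yaw":0}]'; python3 go.py .5067 -.0307 .030 97.1
python3 -m inch '[{"fingers":0,"dx":-0.1,"dy":0,"dz":0,"yaw":0},{"fingers":0,"dx":-0.2,"dy":0,"dz":0,"yaw":0},{"fingers":0,"dx":-0.3,"dy":0,"dz":0,"yaw":0},{"fingers":0,"dx":-0.4,"dy":0,"dz":0,"yaw":0},{"fingers":0,"dx":-0.5,"dy":0,"dz":0,"yaw":0},{"fingers":0,"dx":-0.6,"dy":0,"dz":0,"yaw":0},{"fingers":0,"dx":-0.7,"dy":0,"dz":0,"yaw":0},{"fingers":0,"dx":-0.8,"dy":0,"dz":0,"yaw":0},{"fingers":0,"dx":-0.9,"dy":0,"dz":0,"yaw":0},{"fingers":0,"dx":-1,"dy":0,"dz":0,"yaw":0}]'; python3 go.py .5067 -.0307 .030 97.1
```

```text
t: 17.65
eef_pos: [0.4965, -0.032, 0.03]
orientation: [-0.0, -0.062, 0.998, -0.0]
contact_force: [0.5, -0.0, 0.0]
opening: 0.002
finger_force: 0.0
dx dy dz [-0.342 -0.001  0.   ] yaw 0.0 now [ 0.4965 -0.032   0.03  ] yang 97.1 tilt [-0. -0. -1.] F [ 0.48 -0.01  0.01] op 0.002 ff 0.0 t 17.65
t: 18.9
eef_pos: [0.5263, -0.0282, 0.03]
orientation: [-0.0, -0.062, 0.998, -0.0]
contact_force: [-0.5, -1.4, -0.6]
opening: 0.003
finger_force: 0.5
dx dy dz [ 0.657 -0.001 -0.001] yaw 0.0 now [ 0.5263 -0.0282  0.03  ] yang 97.1 tilt [-0. -0. -1.] F [-0.52 -1.42 -0.63] op 0.003 ff 0.5 t 18.9
```

```bash
cat > q.py <<'E'
import sys
from tray import *
from scipy.optimize import minimize_scalar
# tray travel s from start (m): template of cassette in tray from side picture 7, compared by rendered white mask
im=read_camera("side"); cv2.imwrite("pics/side_q.png",im)
u=np.array([np.cos(.124),np.sin(.124)])
old=cv2.imread("pics/side7.png")
def edge(i): return i.astype(np.float32)
# template: front plate left part + cassette far half, matched by perspective warp of plane z=.056 (cassette top)
P=[[-.025,.0],[-.025,.058],[.0,.0],[.0,.058]]
R=np.array([[u[0],-u[1]],[u[1],u[0]]])
gx,gy=np.meshgrid(np.linspace(-.036,.026,32),np.linspace(-.06,.06,60))
def samp(i,s):
    W=(R@np.stack([gx.ravel()+s,gy.ravel()])).T+[.5737,-.0235]
    p=np.array([proj("side",[w[0],w[1],.056]) for w in W],np.float32)
    return cv2.remap(cv2.cvtColor(i,cv2.COLOR_BGR2GRAY).astype(np.float32),p[:,0].reshape(gx.shape),p[:,1].reshape(gx.shape),cv2.INTER_LINEAR)
T=samp(old,0)
def score(s):
    ok=(gx+s)<.036 # not under the hood
    A=samp(im,s)[ok];B=T[ok]; return np.corrcoef(A,B)[0,1]
ss=np.arange(0,.1,.001); v=[score(s) if ((gx+s)<.036).sum()>150 else -1 for s in ss]; k=int(np.argmax(v)); print("travel",ss[k],"corr",round(v[k],2),"q",.1007-ss[k])
E
python3 q.py
```

```text
travel 0.031 corr 0.78 q 0.0697
```

The camera gives 31 mm of tray travel, which matches the finger position plus an 11 mm half-width. So q ≈ 0.090 − 0.03·(printed dx).

```bash
python3 -m inch '[{"fingers":0,"dx":-0.07,"dy":0,"dz":0,"yaw":0},{"fingers":0,"dx":-0.14,"dy":0,"dz":0,"yaw":0},{"fingers":0,"dx":-0.21,"dy":0,"dz":0,"yaw":0},{"fingers":0,"dx":-0.28,"dy":0,"dz":0,"yaw":0},{"fingers":0,"dx":-0.35,"dy":0,"dz":0,"yaw":0},{"fingers":0,"dx":-0.42,"dy":0,"dz":0,"yaw":0},{"fingers":0,"dx":-0.49,"dy":0,"dz":0,"yaw":0},{"fingers":0,"dx":-0.56,"dy":0,"dz":0,"yaw":0},{"fingers":0,"dx":-0.6,"dy":0,"dz":0,"yaw":0},{"fingers":0,"dx":-0.6,"dy":0,"dz":0,"yaw":0}]'; python3 go.py .5067 -.0307 .030 97.1
python3 -m inch '[{"fingers":0,"dx":-0.05,"dy":0,"dz":0,"yaw":0},{"fingers":0,"dx":-0.1,"dy":0,"dz":0,"yaw":0},{"fingers":0,"dx":-0.15,"dy":0,"dz":0,"yaw":0},{"fingers":0,"dx":-0.2,"dy":0,"dz":0,"yaw":0},{"fingers":0,"dx":-0.25,"dy":0,"dz":0,"yaw":0},{"fingers":0,"dx":-0.29,"dy":0,"dz":0,"yaw":0},{"fingers":0,"dx":-0.32,"dy":0,"dz":0,"yaw":0},{"fingers":0,"dx":-0.34,"dy":0,"dz":0,"yaw":0},{"fingers":0,"dx":-0.34,"dy":0,"dz":0,"yaw":0},{"fingers":0,"dx":-0.34,"dy":0,"dz":0,"yaw":0}]'; python3 go.py .5067 -.0307 .030 97.1
```

```text
t: 20.2
eef_pos: [0.5442, -0.026, 0.03]
orientation: [0.0, -0.062, 0.998, 0.0]
contact_force: [-0.3, -0.8, -0.3]
opening: 0.001
finger_force: 0.0
dx dy dz [ 1.261e+00 -1.000e-03  0.000e+00] yaw 0.01 now [ 0.5442 -0.026   0.03  ] yang 97.11 tilt [ 0.  0. -1.] F [-0.27 -0.81 -0.34] op 0.001 ff 0.0 t 20.2
t: 21.45
eef_pos: [0.5542, -0.0247, 0.03]
orientation: [0.0, -0.062, 0.998, 0.0]
contact_force: [0.0, 0.3, -0.3]
opening: 0.0
finger_force: 1.0
dx dy dz [ 1.594 -0.002 -0.   ] yaw 0.0 now [ 0.5542 -0.0247  0.03  ] yang 97.1 tilt [ 0.  0. -1.] F [ 0.04  0.33 -0.35] op 0.0 ff 1.0 t 21.45
```

```bash
python3 -m inch '[{"fingers":0,"dx":-0.03,"dy":0,"dz":0,"yaw":0},{"fingers":0,"dx":-0.06,"dy":0,"dz":0,"yaw":0},{"fingers":0,"dx":-0.09,"dy":0,"dz":0,"yaw":0},{"fingers":0,"dx":-0.12,"dy":0,"dz":0,"yaw":0},{"fingers":0,"dx":-0.15,"dy":0,"dz":0,"yaw":0},{"fingers":0,"dx":-0.17,"dy":0,"dz":0,"yaw":0},{"fingers":0,"dx":-0.19,"dy":0,"dz":0,"yaw":0},{"fingers":0,"dx":-0.2,"dy":0,"dz":0,"yaw":0},{"fingers":0,"dx":-0.2,"dy":0,"dz":0,"yaw":0},{"fingers":0,"dx":-0.2,"dy":0,"dz":0,"yaw":0}]'; python3 go.py .5067 -.0307 .030 97.1; python3 q.py
```

```text
t: 22.7
eef_pos: [0.5601, -0.024, 0.03]
orientation: [0.0, -0.062, 0.998, 0.0]
contact_force: [-3.5, 0.5, -0.4]
opening: 0.002
finger_force: 1.5
dx dy dz [ 1.793e+00 -1.000e-03 -0.000e+00] yaw 0.0 now [ 0.5601 -0.024   0.03  ] yang 97.1 tilt [ 0.  0. -1.] F [-3.51  0.55 -0.38] op 0.002 ff 1.5 t 22.7
travel 0.067 corr 0.07 q 0.033699999999999994
```

The catch spring is now felt at 3.5 N, with q ≈ 0.036. Continue in small steps, reading the force each time.

```bash
python3 -m inch '[{"fingers":0,"dx":-0.03,"dy":0,"dz":0,"yaw":0},{"fingers":0,"dx":-0.06,"dy":0,"dz":0,"yaw":0},{"fingers":0,"dx":-0.09,"dy":0,"dz":0,"yaw":0},{"fingers":0,"dx":-0.12,"dy":0,"dz":0,"yaw":0},{"fingers":0,"dx":-0.15,"dy":0,"dz":0,"yaw":0},{"fingers":0,"dx":-0.17,"dy":0,"dz":0,"yaw":0},{"fingers":0,"dx":-0.19,"dy":0,"dz":0,"yaw":0},{"fingers":0,"dx":-0.2,"dy":0,"dz":0,"yaw":0},{"fingers":0,"dx":-0.2,"dy":0,"dz":0,"yaw":0},{"fingers":0,"dx":-0.2,"dy":0,"dz":0,"yaw":0}]'; python3 go.py .5067 -.0307 .030 97.1
```

```text
t: 24.0
eef_pos: [0.5661, -0.0233, 0.03]
orientation: [0.0, -0.062, 0.998, 0.0]
contact_force: [-3.8, 0.6, -0.1]
opening: -0.0
finger_force: 1.7
dx dy dz [ 1.994 -0.     0.   ] yaw -0.0 now [ 0.5661 -0.0233  0.03  ] yang 97.1 tilt [ 0.  0. -1.] F [-3.84  0.61 -0.06] op -0.0 ff 1.7 t 24.0
```

```bash
python3 -m inch '[{"fingers":0,"dx":-0.02,"dy":0,"dz":0,"yaw":0},{"fingers":0,"dx":-0.04,"dy":0,"dz":0,"yaw":0},{"fingers":0,"dx":-0.06,"dy":0,"dz":0,"yaw":0},{"fingers":0,"dx":-0.08,"dy":0,"dz":0,"yaw":0},{"fingers":0,"dx":-0.1,"dy":0,"dz":0,"yaw":0},{"fingers":0,"dx":-0.12,"dy":0,"dz":0,"yaw":0},{"fingers":0,"dx":-0.13,"dy":0,"dz":0,"yaw":0},{"fingers":0,"dx":-0.13,"dy":0,"dz":0,"yaw":0},{"fingers":0,"dx":-0.13,"dy":0,"dz":0,"yaw":0},{"fingers":0,"dx":-0.13,"dy":0,"dz":0,"yaw":0}]'; python3 go.py .5067 -.0307 .030 97.1
```

```text
t: 25.25
eef_pos: [0.57, -0.0228, 0.03]
orientation: [0.0, -0.062, 0.998, 0.0]
contact_force: [-2.9, 0.1, -1.2]
opening: 0.001
finger_force: 1.3
dx dy dz [ 2.127e+00 -1.000e-03  0.000e+00] yaw 0.0 now [ 0.57   -0.0228  0.03  ] yang 97.1 tilt [ 0.  0. -1.] F [-2.9   0.09 -1.18] op 0.001 ff 1.3 t 25.25
```

```bash
python3 -m inch '[{"fingers":0,"dx":-0.04,"dy":0,"dz":0,"yaw":0},{"fingers":0,"dx":-0.08,"dy":0,"dz":0,"yaw":0},{"fingers":0,"dx":-0.12,"dy":0,"dz":0,"yaw":0},{"fingers":0,"dx":-0.16,"dy":0,"dz":0,"yaw":0},{"fingers":0,"dx":-0.2,"dy":0,"dz":0,"yaw":0},{"fingers":0,"dx":-0.24,"dy":0,"dz":0,"yaw":0},{"fingers":0,"dx":-0.28,"dy":0,"dz":0,"yaw":0},{"fingers":0,"dx":-0.32,"dy":0,"dz":0,"yaw":0},{"fingers":0,"dx":-0.36,"dy":0,"dz":0,"yaw":0},{"fingers":0,"dx":-0.38,"dy":0,"dz":0,"yaw":0}]'; python3 go.py .5067 -.0307 .030 97.1
cat > avg.py <<'E'
from h import *
F=[];f=[]
for _ in range(8):
    read_camera("side"); s=state(); F.append(s["contact_force"]@[np.cos(.124),np.sin(.124),0]); f.append(s["finger_force"])
print("avg F",np.mean(F).round(2),"sd",np.std(F).round(2),"ff",np.mean(f).round(2),np.std(f).round(2))
E
python3 avg.py
```

```text
t: 26.5
eef_pos: [0.5798, -0.0216, 0.0299]
orientation: [-0.001, -0.062, 0.998, -0.0]
contact_force: [-10.3, -1.0, 5.3]
opening: 0.003
finger_force: 5.1
dx dy dz [ 2.454e+00 -2.000e-03  4.000e-03] yaw -0.01 now [ 0.5798 -0.0216  0.0299] yang 97.09 tilt [-0.003 -0.    -1.   ] F [-10.32  -0.98   5.28] op 0.003 ff 5.1 t 26.5
avg F -9.01 sd 0.38 ff 4.53 0.02
```

```bash
python3 go.py .5067 -.0307 .030 97.1; python3 q.py
python3 - <<'E'
from h import *
print(state()["tau"].round(2), state()["ft_torque"].round(2))
o,_=ray("side",[280,210])
print([spot_point("tray_tab","side")[:1],spot_point("cassette","side")[:1]])
E
```

```text
dx dy dz [ 2.454e+00 -2.000e-03  4.000e-03] yaw -0.01 now [ 0.5798 -0.0216  0.0299] yang 97.09 tilt [-0.002 -0.    -1.   ] F [-9.03 -0.97  4.33] op 0.003 ff 4.5 t 26.9
travel 0.066 corr -0.16 q 0.034699999999999995
[  0.83 -63.76  32.37  -3.7    0.79  -0.  ] [-0.22  1.85  0.01]
[[{'point': [295.3, 196.4], 'confidence': 0.58}], [{'point': [202.0, 286.9], 'confidence': 0.81}]]
```

It holds steady at 9 N, and twice the pad force equals the push, so all of it comes through the tab. At q ≈ 0.016 that means the rubber stop, with latching expected near 0.026. I back off and check.

```bash
python3 -m inch '[{"fingers":0,"dx":0.08,"dy":0,"dz":0,"yaw":0},{"fingers":0,"dx":0.2,"dy":0,"dz":0,"yaw":0},{"fingers":0,"dx":0.35,"dy":0,"dz":0,"yaw":0},{"fingers":0,"dx":0.6,"dy":0,"dz":0,"yaw":0},{"fingers":0,"dx":1,"dy":0,"dz":0,"yaw":0},{"fingers":0,"dx":1.8,"dy":0,"dz":0,"yaw":0},{"fingers":0,"dx":2.8,"dy":0,"dz":0,"yaw":0},{"fingers":0,"dx":3.8,"dy":0,"dz":0,"yaw":0},{"fingers":0,"dx":4.6,"dy":0,"dz":0,"yaw":0},{"fingers":0,"dx":5,"dy":0,"dz":0,"yaw":0}]'
cat > chk.py <<'E'
from tray import *
im=read_camera("side"); cv2.imwrite("pics/side9.png",im)
print(spot_point("tray_tab","side")[:2])
c="side"; r=(240,330,165,235); m=cv2.morphologyEx(greys(im[r[2]:r[3],r[0]:r[1]]),cv2.MORPH_CLOSE,np.ones((3,3)))
u=np.array([np.cos(.124),np.sin(.124)])
def mod(s): p=np.array([.5737,-.0245])+u*s; return [place(box(-130,130,-150,150,0,112)+[.2412-.07+0,0,0],.5737,-.0245,.124)]+tray(p[0],p[1],.124,.0235)
w=np.ones(m.shape)
v=[(np.abs(render(c,mod(s),r)-m)).sum() for s in np.arange(.03,.1,.002)]
k=int(np.argmin(v)); print("q from silhouette",.1007-np.arange(.03,.1,.002)[k],np.round(v[max(0,k-3):k+4],1))
print("q from tab", [ .1007+np.dot(np.array([.5067,-.0310])-atz("side",p["point"],.068)[:2],u) for p in spot_point("tray_tab","side")[:2]])
E
python3 chk.py; python3 go.py .5067 -.0307 .030 97.1
```

```text
t: 28.3
eef_pos: [0.431, -0.04, 0.0302]
orientation: [0.0, -0.062, 0.998, -0.0]
contact_force: [0.5, -0.1, 0.3]
opening: 0.004
finger_force: 0.0
[{'point': [291.3, 197.9], 'confidence': 0.93}]
q from silhouette 0.024699999999999958 [344.6 335.1 326.7 319.3 321.5 322.7 322.7]
q from tab [np.float64(0.02478933288568126)]
dx dy dz [-2.485  0.008  0.013] yaw -0.02 now [ 0.4327 -0.0401  0.0303] yang 97.08 tilt [ 0.001 -0.    -1.   ] F [-0.12  0.04  0.13] op 0.0 ff 0.0 t 28.45
```

Both estimates give q ≈ 0.025, which is latched. I'll dwell, then re-measure with both cameras.

```bash
python3 -m inch '[{"fingers":0,"dx":0.4,"dy":0,"dz":-0.5,"yaw":0},{"fingers":0,"dx":1,"dy":0,"dz":-1,"yaw":0},{"fingers":0,"dx":1.5,"dy":0,"dz":-1.5,"yaw":0},{"fingers":0,"dx":2,"dy":0,"dz":-2,"yaw":0},{"fingers":0,"dx":2,"dy":0,"dz":-2,"yaw":0},{"fingers":0,"dx":2,"dy":0,"dz":-2,"yaw":0},{"fingers":0,"dx":2,"dy":0,"dz":-2,"yaw":0},{"fingers":0,"dx":2,"dy":0,"dz":-2,"yaw":0},{"fingers":0,"dx":2,"dy":0,"dz":-2,"yaw":0},{"fingers":0,"dx":2,"dy":0,"dz":-2,"yaw":0}]'; python3 chk.py
python3 - <<'E'
from h import *
read_camera("top"); u=np.array([np.cos(.124),np.sin(.124)])
for t in("tray_tab","tray_seat","cassette"):
    print(t,[(np.round(p["point"],1),round(p["confidence"],2)) for p in spot_point(t,"top")[:2]])
for p in spot_point("tray_tab","top")[:1]: print(.1007+np.dot(np.array([.5067,-.0307])-atz("top",p["point"],.068)[:2],u))
E
```

```text
t: 29.7
eef_pos: [0.3728, -0.0473, 0.0899]
orientation: [-0.0, -0.062, 0.998, 0.0]
contact_force: [0.0, 0.1, 0.7]
opening: -0.001
finger_force: 0.0
[{'point': [291.1, 198.7], 'confidence': 0.7}]
q from silhouette 0.024699999999999958 [80.7 71.3 62.9 55.4 57.5 58.7 58.7]
q from tab [np.float64(0.026928318869948523)]
tray_tab [(array([256.4, 182.4]), 0.72)]
tray_seat [(array([250.5, 164.7]), 0.8)]
cassette [(array([138.8, 283.6]), 0.71), (array([326.3, 283.3]), 0.64)]
0.023563397046615586
```

The tray is still latched at q ≈ 0.025 (side 0.025–0.027, top 0.024). I'm handing it in.

```bash
python3 -c "from station import *; print(close_job())"
```

```text
the job is handed in; nothing more can be done
None
```

The long cassette lies flat in the tray, and the tray is pushed in and latched at about 0.025 m (camera estimate); it stayed there after I let go, and the job is handed in, though the hand-in returned no verdict.

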